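File the member cards in the press-latch box

ROBOT

A 7-joint arm with a two-finger parallel gripper is mounted at the origin on a cart in front of the work surface, level with it; the furniture and walls round the work are solid. World frame = base frame: x ahead of the robot, y to its left, z up, the work surface at z = 0. Lengths are in m, angles in rad, forces in N, time in s.
With the tool pointing down it reaches from about 0.4 to 0.9 m from the base axis. Payload 5.5 kg.
Tool frame: the origin (TCP) lies on the centre line of the jaws, within the pads' length; the fingertips stand 25 mm ahead of it and the grasp point (between the pads) lies 6 mm ahead of it; z points along the fingers, y is the line along which they close (so a half turn about z gives the same grasp; the last joint's range is limited). The gripper opens to 92 mm and grips with 3 to 60 N. Pads are 19 mm wide; open, the fingers measure 130 mm over their backs; the gripper's body (75 mm by 190 mm) begins 47 mm behind the grasp point.
Start: joints at [1.608, 0.501, -0.427, 1.55, 0.221, 1.138, -0.21], TCP at [0.146, -0.633, 0.252] pointing down, gripper open.
Joint ranges: [-2.88, 2.88], [-0.31, 2.03], [-1.54, 1.56], [0.2, 2.42], [-1.41, 4.55], [0.19, 2.02], [-2.57, 2.57]. Speed limits (rad/s): [2.57, 2.57, 3.14, 3.14, 3.14, 3.14, 3.14].

INTERFACE

Orientations are given as a unit quaternion [w, x, y, z].
In Python, from rig import ctrl, camera gives the robot as it stands.
- The arm moves only by the tool drive_tool, never from a script. Its argument "targets" is a list of rows, each an object with "dp": the shift along the tool's x, y, z in m, a list of three; "dr": the turn, a rotation vector about the tool's x, y, z in rad, a list of three; "gripper": the closure, from 0 (fully open) to 1 (shut). A call has 1 to 5 rows; each row is the pose to reach, as a shift and turn from the pose commanded when the call began, along the tool's axes at that moment; what a row does not reach only later rows make up. A row lasts 1/8 s, in which the tool goes at most 62.5 mm and 10.7 degrees, less where a joint would pass 70% of its speed; a pose out of reach is approached as far as the arm can. A call with a gripper value outside its range is refused whole. The fingers move at their own pace and stop on an object; "grip_force" is the grip in N (left out, the last holds). Time passes only in rows, so rows that repeat a pose let the fingers close. It gives the time, the measured TCP pose, the force, the opening and the grip force at its end, in the units of the state.
- ctrl.read_state(): the state, without advancing time (a new reading comes with each control period).
- camera(name): name is "side" or "top"; returns a dict with "pixels" (480x640x3 uint8, blue, green, red), "fx", "fy", "cx", "cy" (pixels), "xyz" and "orientation" of the camera in the world. Camera axes: x right, y down, z forward; pixel columns grow to the right and rows downward; lengths in m; the calibration is good to about 2 mm. A picture is of the moment at which its call begins. There is no depth.
- ctrl.hand_in(): hands the job in; it is judged then, once.
The state is a dict: "clock": time; "qpos": joint angles; "dq": joint speeds; "tau": joint torques, N m; "tcp_pos": TCP position; "ee_rot": TCP orientation; "ft_force": force on the tool from outside, world axes, zero at the start; "wrist_torque": the same for the moment, N m; "grip_width": finger opening in m; "grip_force": force on a finger pad.
Only numpy, scipy, OpenCV 4.12 (cv2) and the standard library are available. Lean on these libraries where they do the work, as an engineer would, in place of code of your own. Each camera call takes 0.05 s, during which the arm holds its last target. There are 200 camera calls.

TASK

File the banded stack of member cards in the metal press-latch box: press the lid down until its latch lets go and it springs up, lay the stack flat on the bottom of the box, then swing the lid down and press it until the latch catches again and holds it flush. Press gently, only as hard as the latch needs (never more than about 13 N on the box), and leave the note pad and the tape roll where they are.

Things in the scene. Friction and masses are not known exactly. Their poses are not given: they have to be found in the camera images.
- latch_box: Grey metal box fixed to the desk, 175 x 198 x 82 mm (x, y, z), walls 6 mm; origin: centre of its underside, +x towards the hinge side (away from the robot), z up. Its top is an aluminium lid, 152 x 182 x 6 mm, let in flush with the rim, held by a push-push latch inside. Under the lid, y -93 to -57 mm is a covered latch compartment, its cover 45 to 55 mm high.
- box_floor (a point): Where the cards belong: middle of their place on the grey pocket floor, 34 mm above the desk (48 mm below the rim), axes as the box's; give the cards' 87 mm along the box's x. The floor reaches 57 mm from here to -x, 105 mm to +x, 75 mm either way in y. The open lid stands along its far side and its latch tongue juts 43 mm over it, 95 mm to -y; 100 mm to +x is the hinge.
- hatch (a joint): Lid angle (rad): about 0 latched and flush, positive opens upwards, 1.62 fully open, just past upright. A spring lifts it. To free it, press it in and let it come back up: it springs open in about 2 s. To relatch, swing it down (the last 20 mm under 25 mm/s, as the latch meshes with a jerk), press it in, let it come back up: it stops near 0. After too shallow a press, press again, deeper.
- hatch_press (a point): Press mark: thin grey ring, 28 mm across, on the lid's outer face, 115 mm from the hinge, midway along the lid; axes: -x to the free edge 41 mm on, z out of the face. Here a press meets 3 to 7 N of spring and must go 3.5 to 14 mm below flush to work the latch (varies unseen, nearly the same for both presses); 1 mm further is a stop of 4 N per mm. Press slowly until 8 to 9 N is felt.
- hatch_hinge (a point): Middle of the lid's hinge axis (along the box's y), 77 mm from the box's centre towards +x, 79 mm above the desk. The fully open lid rises 156 mm above it, 3 mm either side of its mid-plane through the axis; its outer face then looks away from the robot. Pushed at the press mark, the opening spring gives about 2 N near open and 4 N near closed.
- cards: Banded stack of plastic member cards, one solid block, 56 x 87 x 14 mm (x, y, z), 60 to 130 g, lying flat on the desk; origin at the centre of its underside. Grasp it across its 56 mm width (its x).
- note_pad: Square sticky note pad, 80 x 81 x 20 mm, loose; origin at the centre of its underside. Not to be disturbed.
- tape_roll: Roll of tape lying flat, 96 mm across, 25 mm high, loose; origin at the centre of its underside. Not to be disturbed.
Not all that is in view belongs to the job. What is shaped like the cards but orange is not meant.

How it is judged:
By the outcome, as a careful person would: the job done as asked, in the order asked, and still so for the second after the job is handed in, with the robot touching nothing.
It also fails if it takes over 72 s, if anything falls off the work surface, if the arm or the gripper's body presses on something with over 40 N, if the wrist force passes 120 N, or if a joint passes its speed limit or range.

## Working session

There is one attempt and no reset: what is moved stays moved. The work goes in short steps, Python scripts to look and compute and a tool call to move; the robot and the scene stay as the last step left them, time stands still between calls to the robot, and variables do not carry over. Pictures are saved under pics/ and viewed, at most 10 in all, crops included, and the job is handed in when it is done.

Besides the shell and the picture viewer there is one more tool, called after "Emit:" in YAML: its name, and indented under it one key for each argument. drive_tool: Moves the arm, as the interface text tells. Its arguments: {"type":"object","properties":{"targets":{"type":"array"},"grip_force":{"type":"number"}},"required":["targets"]}

```bash
mkdir -p pics; ls; python3 - <<'E'
from rig import ctrl, camera
import cv2,json
for n in("top","side"):
    c=camera(n); cv2.imwrite(f"pics/{n}0.png",c["pixels"]); print(n,{k:v for k,v in c.items() if k!="pixels"})
print(ctrl.read_state())
E
```

```text
pics
top {'fx': 485.9531221171151, 'fy': 485.9531221171151, 'cx': 319.63318274203544, 'cy': 234.26927835507436, 'xyz': array([ 0.33956685, -0.12391707,  0.96538642]), 'orientation': array([-0.04923007,  0.70734234, -0.70166385,  0.07007896])}
side {'fx': 573.8996329166835, 'fy': 573.8996329166835, 'cx': 312.1186307283581, 'cy': 232.2647223962205, 'xyz': array([ 0.40561831, -1.07744906,  0.58499772]), 'orientation': array([-0.51319667,  0.85741599, -0.03178846,  0.0213658 ])}
{'clock': 0.1, 'qpos': array([ 1.60822692,  0.50176201, -0.42682017,  1.55131046,  0.22081948,
        1.13832336, -0.21028568]), 'dq': array([ 0.00201085, -0.00158899, -0.00024184, -0.00142585,  0.00035496,
        0.00204826, -0.00044148]), 'tau': array([-1.16451798e-02, -5.67870069e+01, -5.83853602e+00, -2.79911077e+01,
       -6.90140342e-02,  2.41347123e-02,  5.47046636e-05]), 'tcp_pos': array([ 0.14533785, -0.63295063,  0.25079276]), 'ee_rot': array([-8.69305536e-04,  9.93630682e-01,  1.12682323e-01, -7.29489615e-05]), 'ft_force': array([-1.03194608, -0.2738923 , -0.51299167]), 'wrist_torque': array([-0.01089492,  0.02948146, -0.00184685]), 'grip_force': 0.0, 'grip_width': 0.09167650530293123}
```

View pics/top0.png

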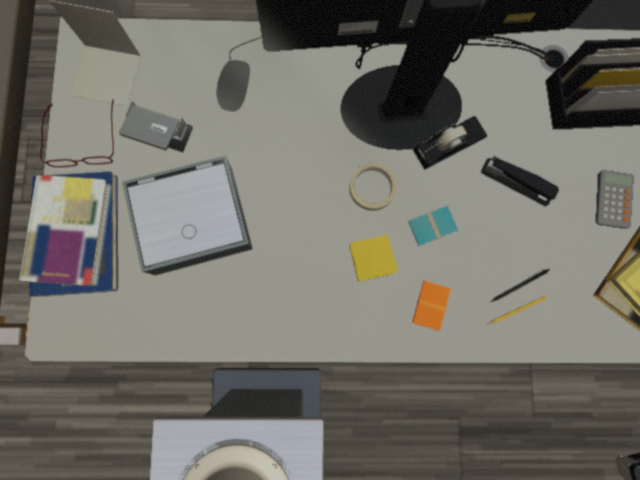

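View pics/side0.png

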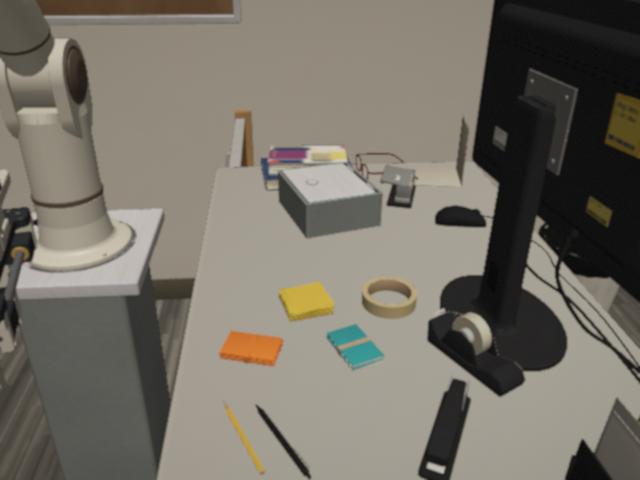

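The top view shows the box at about (187,215) with its press ring at (189,231), and the hinge marks on the far edge. The pad is at (373,258) and the tape roll at (372,187). Two things could pass for the cards: the teal banded block at (433,225) and the orange one at (432,306). I choose the teal one. The side view agrees: teal at (355,346), orange at (252,348).

```bash
cat > h.py <<'E'
import numpy as np, cv2
from scipy.spatial.transform import Rotation as R
from rig import ctrl, camera
def rot(q): return R.from_quat([q[1],q[2],q[3],q[0]])
def ray(c,px,z):
    px=np.atleast_2d(px).astype(float)
    d=np.c_[(px[:,0]-c["cx"])/c["fx"],(px[:,1]-c["cy"])/c["fy"],np.ones(len(px))]
    d=rot(c["orientation"]).apply(d); o=np.array(c["xyz"])
    return o+d*((z-o[2])/d[:,2])[:,None]
def proj(c,p):
    q=rot(c["orientation"]).inv().apply(np.atleast_2d(p)-np.array(c["xyz"]))
    return np.c_[q[:,0]/q[:,2]*c["fx"]+c["cx"],q[:,1]/q[:,2]*c["fy"]+c["cy"]]
def blob(im,lo,hi):
    m=cv2.inRange(cv2.cvtColor(im,cv2.COLOR_BGR2HSV),lo,hi)
    cs,_=cv2.findContours(m,cv2.RETR_EXTERNAL,cv2.CHAIN_APPROX_NONE)
    return max(cs,key=cv2.contourArea)[:,0,:]
def rect(P):
    r=cv2.minAreaRect((P[:,:2]*1000).astype(np.float32)); return np.round(r[0],1),np.round(r[1],1),r[2]
E
python3 - <<'E'
from h import *
t=camera("top"); s=camera("side")
for n,lo,hi,h in(("teal",(80,80,60),(100,255,255),.014),("orange",(5,150,120),(16,255,255),.014),("pad",(20,120,120),(32,255,255),.02)):
    for c,cn in((t,"top"),(s,"side")):
        im=c["pixels"].copy()
        if cn=="top": im[:, :300]=0; im[:,500:]=0; im[:150]=0
        else: im[:, :200]=0; im[:270]=0; im[:,450:]=0; im[400:]=0
        b=blob(im,lo,hi); print(n,cn,rect(ray(c,b,h)))
im=t["pixels"]
g=cv2.cvtColor(im,cv2.COLOR_BGR2GRAY)
crop=cv2.resize(im[145:285,110:260],None,fx=4,fy=4,interpolation=cv2.INTER_CUBIC)
crop2=cv2.resize(im[195:255,400:470],(300,257),interpolation=cv2.INTER_CUBIC)
W=np.zeros((560,600+0,3),np.uint8); cv2.imwrite("pics/box.png",crop); cv2.imwrite("pics/teal.png",crop2)
E
```

```text
teal top (array([ 514.1, -356.8]), array([52.1, 38.7]), 21.447513580322266)
teal side (array([ 534. , -404.9]), array([54.6, 37. ]), 21.3907470703125)
orange top (array([ 364. , -370.7]), array([55. , 83.8]), 73.699951171875)
orange side (array([ 367.5, -381.2]), array([63.7, 86.8]), 74.08289337158203)
pad top (array([ 456.4, -256.6]), array([77.2, 80.1]), 13.178906440734863)
pad side (array([ 459.4, -270.5]), array([82.5, 95.4]), 14.254008293151855)
```

View pics/box.png

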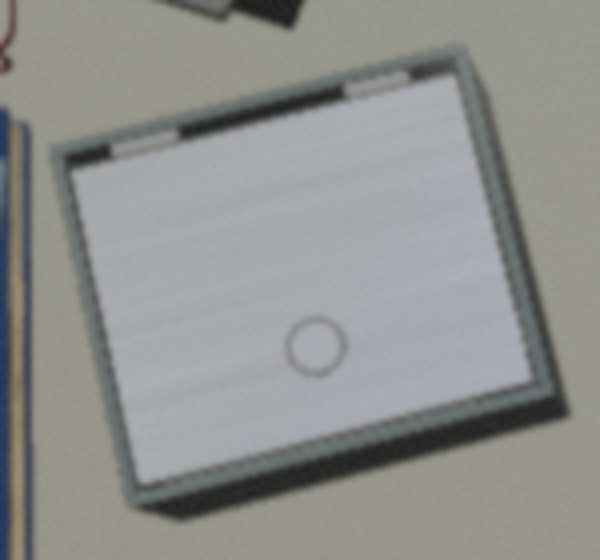

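View pics/teal.png

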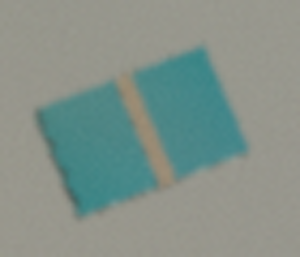

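Close crop: the box rim corners are at crop (55,150), (462,48), (552,395) and (135,505), with the ring at (316,346). The teal block has one tan band and a near-rectangular outline, so it is the cards.

```bash
python3 - <<'E'
from h import *
t=camera("top"); s=camera("side")
cr=np.array([(55,150),(462,48),(552,395),(135,505),(316,346)])/4+[110-.375,145-.375]
P=ray(t,cr,.082); print(P.round(4))
A,B,C,D,r=P[:,:2]
print("sides",[np.linalg.norm(x) for x in(A-B,B-C,C-D,D-A)])
c=(A+B+C+D)/4; ex=(A+B-C-D); ex/=np.linalg.norm(ex); ey=(A+D-B-C); ey/=np.linalg.norm(ey)
print("center",c,"yaw x",np.degrees(np.arctan2(ex[1],ex[0])),"yaw y",np.degrees(np.arctan2(-ey[0],ey[1])))
yx=np.arctan2(ex[1],ex[0]);yy=np.arctan2(-ey[0],ey[1])
y=(yx+yy)/2; ex=np.array([np.cos(y),np.sin(y)]);ey=np.array([-ex[1],ex[0]])
print("ring in box", (r-c)@ex,(r-c)@ey,"expect",-.038,0)
def show(c,sl,n):
    im=c["pixels"]; m=np.zeros(im.shape[:2],np.uint8); m[sl]=255
    k=cv2.inRange(cv2.cvtColor(im,cv2.COLOR_BGR2HSV),(80,80,60),(100,255,255))&m
    p=cv2.findNonZero(k)[:,0,:]; hull=cv2.convexHull(p)[:,0,:]
    print(n,[rect(ray(c,hull,z)) for z in(.014,.007)])
show(t,np.s_[195:255,400:470],"teal top"); show(s,np.s_[315:375,320:390],"teal side")
st=ctrl.read_state(); print(rot(st["ee_rot"]).as_matrix().round(3))
# ring in side view for height cross-check
g=s["pixels"][165:200,285:345]; print(proj(s,[r[0],r[1],.082]))
E
```

```text
[[ 0.5847  0.2153  0.082 ]
 [ 0.637   0.0294  0.082 ]
 [ 0.4721 -0.0179  0.082 ]
 [ 0.4201  0.1677  0.082 ]
 [ 0.4937  0.0905  0.082 ]]
sides [np.float64(0.193110071120811), np.float64(0.17153026031237725), np.float64(0.19269805657545183), np.float64(0.1713300138754361)]
center [0.52845569 0.09863646] yaw x 16.060231719874338 yaw y 15.677780243708913
ring in box -0.03568667320567856 0.0016577206651107851 expect -0.038 0
teal top [(array([ 523.2, -378.5]), array([52.3, 85.9]), 22.145967483520508), (array([ 524.5, -380.4]), array([52.7, 86.5]), 22.145967483520508)]
teal side [(array([ 524.3, -383.8]), array([56.8, 83.7]), 21.722816467285156), (array([ 525.7, -375.3]), array([57.5, 84.8]), 21.722835540771484)]
[[ 0.975  0.224 -0.   ]
 [ 0.224 -0.975  0.001]
 [ 0.    -0.001 -1.   ]]
[[310.53857018 182.60231569]]
```

Emit:
drive_tool:
  targets:
    - {"dp": [0.0516, -0.0297, 0], "dr": [0, 0, 0], "gripper": 1}
    - {"dp": [0.103, -0.0594, 0], "dr": [0, 0, 0], "gripper": 1}
    - {"dp": [0.155, -0.089, 0], "dr": [0, 0, 0], "gripper": 1}
    - {"dp": [0.206, -0.119, 0], "dr": [0, 0, 0], "gripper": 1}
    - {"dp": [0.258, -0.149, 0], "dr": [0, 0, 0], "gripper": 1}
  grip_force: 20

```text
clock: 0.92
tcp_pos: [0.3648, -0.4292, 0.252]
ee_rot: [0.0, 0.994, 0.113, 0.0]
ft_force: [0.7, -0.5, -0.2]
grip_width: 0.0463
grip_force: 0.0
```

Emit:
drive_tool:
  targets:
    - {"dp": [0.0516, -0.0297, 0], "dr": [0, 0, 0], "gripper": 1}
    - {"dp": [0.103, -0.059, 0], "dr": [0, 0, 0], "gripper": 1}
    - {"dp": [0.123, -0.118, 0], "dr": [0, 0, 0], "gripper": 1}
    - {"dp": [0.143, -0.178, 0], "dr": [0, 0, 0], "gripper": 1}
    - {"dp": [0.163, -0.238, 0], "dr": [0, 0, 0], "gripper": 1}

```text
clock: 1.55
tcp_pos: [0.4692, -0.1615, 0.2519]
ee_rot: [0.0, 0.994, 0.113, 0.0]
ft_force: [1.3, -0.6, 0.1]
grip_width: 0.0009
grip_force: 0.0
```

Emit:
drive_tool:
  targets:
    - {"dp": [0.016, -0.048, 0.01], "dr": [0, 0, -0.01], "gripper": 1}
    - {"dp": [0.032, -0.096, 0.03], "dr": [0, 0, -0.02], "gripper": 1}
    - {"dp": [0.048, -0.144, 0.05], "dr": [0, 0, -0.03], "gripper": 1}
    - {"dp": [0.064, -0.192, 0.08], "dr": [0, 0, -0.04], "gripper": 1}
    - {"dp": [0.079, -0.239, 0.105], "dr": [0, 0, -0.051], "gripper": 1}

```text
clock: 2.17
tcp_pos: [0.4927, 0.0884, 0.146]
ee_rot: [0.0, 0.99, 0.138, 0.0]
ft_force: [1.6, 0.3, -0.1]
grip_width: 0.0006
grip_force: 0.0
```

Emit:
drive_tool:
  targets:
    - {"dp": [0, 0, 0.015], "dr": [0, 0, 0], "gripper": 1}
    - {"dp": [0, 0, 0.025], "dr": [0, 0, 0], "gripper": 1}
    - {"dp": [0, 0, 0.03], "dr": [0, 0, 0], "gripper": 1}

```text
clock: 2.55
tcp_pos: [0.4926, 0.0853, 0.1163]
ee_rot: [0.0, 0.991, 0.137, -0.0]
ft_force: [0.4, -0.9, -0.6]
grip_width: 0.0004
grip_force: 0.0
```

```bash
python3 - <<'E'
from h import *
t=camera("top"); s=camera("side")
st=ctrl.read_state(); print(st["tcp_pos"],st["ft_force"],st["qpos"].round(2))
a=cv2.resize(t["pixels"][120:300,90:330],(400,300)); b=cv2.resize(s["pixels"][90:270,220:460],(400,300))
cv2.imwrite("pics/p1.png",np.hstack([a,b]))
E
```

```text
[0.49263141 0.08546345 0.11655395] [-0.41709748  0.45179833 -0.0156922 ] [ 0.34  0.49 -0.69  2.02  0.44  0.78 -1.91]
```

View pics/p1.png

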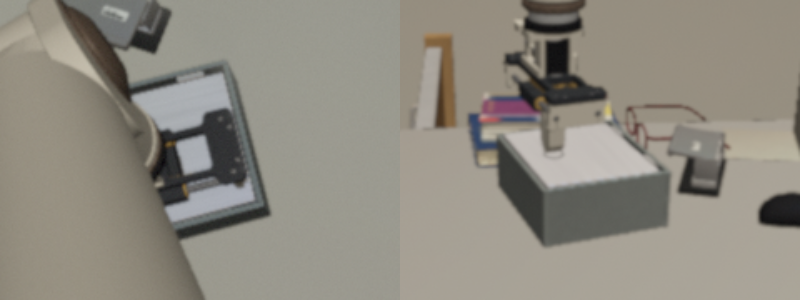

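The right half shows the fingertip at (553,148), directly above the ring at (553,155). Pressing now.

Emit:
drive_tool:
  targets:
    - {"dp": [0, -0.003, 0.004], "dr": [0, 0, 0], "gripper": 1}
    - {"dp": [0, -0.003, 0.008], "dr": [0, 0, 0], "gripper": 1}
    - {"dp": [0, -0.003, 0.01], "dr": [0, 0, 0], "gripper": 1}
    - {"dp": [0, -0.003, 0.0115], "dr": [0, 0, 0], "gripper": 1}
    - {"dp": [0, -0.003, 0.013], "dr": [0, 0, 0], "gripper": 1}

```text
clock: 3.28
tcp_pos: [0.492, 0.0899, 0.1039]
ee_rot: [0.0, 0.99, 0.138, 0.0]
ft_force: [-0.8, -1.0, 4.8]
grip_width: 0.0005
grip_force: 2.1
```

Emit:
drive_tool:
  targets:
    - {"dp": [0, 0, 0.0007], "dr": [0, 0, 0], "gripper": 1}
    - {"dp": [0, 0, 0.0014], "dr": [0, 0, 0], "gripper": 1}

```text
clock: 3.52
tcp_pos: [0.492, 0.0899, 0.1025]
ee_rot: [0.0, 0.99, 0.138, 0.0]
ft_force: [0.1, -1.7, 4.5]
grip_width: 0.0004
grip_force: 2.3
```

```bash
python3 -c "
from h import *
s=ctrl.read_state();print(s['tcp_pos'],s['ft_force'])"
```

```text
[0.49202922 0.08992294 0.10245547] [ 0.07106636 -1.65591895  4.45943608]
```

Emit:
drive_tool:
  targets:
    - {"dp": [0, 0, 0.0008], "dr": [0, 0, 0], "gripper": 1}
    - {"dp": [0, 0, 0.0016], "dr": [0, 0, 0], "gripper": 1}

```text
clock: 3.78
tcp_pos: [0.492, 0.0899, 0.1008]
ee_rot: [0.0, 0.99, 0.138, 0.0]
ft_force: [0.9, -0.5, 4.0]
grip_width: 0.0005
grip_force: 2.3
```

Emit:
drive_tool:
  targets:
    - {"dp": [0, 0, 0.0008], "dr": [0, 0, 0], "gripper": 1}
    - {"dp": [0, 0, 0.0016], "dr": [0, 0, 0], "gripper": 1}

```text
clock: 4.03
tcp_pos: [0.4921, 0.09, 0.0992]
ee_rot: [0.0, 0.99, 0.138, 0.0]
ft_force: [2.0, -0.8, 4.3]
grip_width: 0.0005
grip_force: 2.3
```

Emit:
drive_tool:
  targets:
    - {"dp": [0, 0, 0.0008], "dr": [0, 0, 0], "gripper": 1}
    - {"dp": [0, 0, 0.0016], "dr": [0, 0, 0], "gripper": 1}

```text
clock: 4.28
tcp_pos: [0.4921, 0.09, 0.0976]
ee_rot: [-0.0, 0.99, 0.138, 0.0]
ft_force: [1.0, -1.9, 5.5]
grip_width: 0.0003
grip_force: 2.9
```

Emit:
drive_tool:
  targets:
    - {"dp": [0, 0, 0.0008], "dr": [0, 0, 0], "gripper": 1}
    - {"dp": [0, 0, 0.0014], "dr": [0, 0, 0], "gripper": 1}

```text
clock: 4.53
tcp_pos: [0.4922, 0.0901, 0.0965]
ee_rot: [0.0, 0.99, 0.138, 0.0]
ft_force: [0.4, -1.6, 9.5]
grip_width: 0.0005
grip_force: 4.6
```

Emit:
drive_tool:
  targets:
    - {"dp": [0, 0, -0.02], "dr": [0, 0, 0], "gripper": 1}
    - {"dp": [0, 0, -0.06], "dr": [0, 0, 0], "gripper": 1}
    - {"dp": [-0.01, 0, -0.11], "dr": [0, 0, 0], "gripper": 1}
    - {"dp": [-0.02, 0.03, -0.15], "dr": [0, 0, 0], "gripper": 0.5}
    - {"dp": [-0.03, 0.085, -0.16], "dr": [0, 0, 0], "gripper": 0}

```text
clock: 5.15
tcp_pos: [0.4866, 0.0022, 0.2595]
ee_rot: [0.0, 0.99, 0.141, 0.002]
ft_force: [1.4, 0.4, -0.6]
grip_width: 0.0161
grip_force: 0.0
```

```bash
cat > go.py <<'E'
from h import *
import sys
# target: x y z (m), yaw of tool y axis in deg -> tool-frame dp and dr
def go(x,y,z,yaw):
    st=ctrl.read_state(); M=rot(st["ee_rot"]); p=st["tcp_pos"]
    a=np.radians(yaw); Y=np.array([np.cos(a),np.sin(a),0]); Z=np.array([0,0,-1.]); 
    T=R.from_matrix(np.c_[np.cross(Y,Z),Y,Z])
    print("clock",st["clock"],"tcp",p.round(4),"F",st["ft_force"].round(1),"q",st["qpos"].round(2),"gw",round(st["grip_width"],4))
    print("dp",M.inv().apply(np.array([x,y,z])-p).round(4),"dr",(M.inv()*T).as_rotvec().round(3))
if __name__=="__main__": go(*map(float,sys.argv[1:5]))
E
python3 go.py .524 -.380 .13 22; python3 - <<'E'
from h import *
t=camera("top"); s=camera("side")
a=cv2.resize(t["pixels"][120:300,90:330],(400,300)); b=cv2.resize(s["pixels"][60:240,220:460],(400,300))
cv2.imwrite("pics/p2.png",np.hstack([a,b]))
E
```

```text
clock 5.15 tcp [0.4866 0.0022 0.2595] F [ 1.4  0.4 -0.6] q [ 0.63  0.24 -0.79  1.94  0.2   1.04 -1.53] gw 0.0161
dp [-0.0713  0.3774  0.1295] dr [ 0.004 -0.002 -1.672]
```

View pics/p2.png

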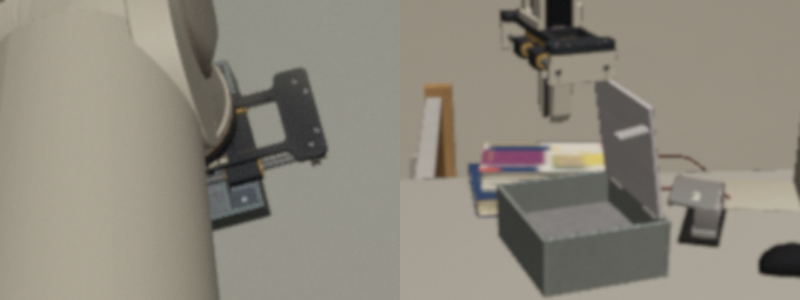

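The lid stands open: in the side half it spans (610,85) to (655,215), and the pocket is empty.

Emit:
drive_tool:
  targets:
    - {"dp": [-0.008, 0.04, 0], "dr": [0, 0, -0.18], "gripper": 0}
    - {"dp": [-0.016, 0.08, 0], "dr": [0, 0, -0.36], "gripper": 0}
    - {"dp": [-0.024, 0.13, 0], "dr": [0, 0, -0.54], "gripper": 0}
    - {"dp": [-0.032, 0.18, 0], "dr": [0, 0, -0.72], "gripper": 0}
    - {"dp": [-0.04, 0.23, 0], "dr": [0, 0, -0.9], "gripper": 0}

```text
clock: 5.88
tcp_pos: [0.5099, -0.2324, 0.2562]
ee_rot: [-0.001, 0.83, 0.558, -0.0]
ft_force: [0.7, 0.8, -0.5]
grip_width: 0.074
grip_force: 0.0
```

```bash
python3 go.py .524 -.380 .13 22
```

```text
clock 5.875 tcp [ 0.5099 -0.2324  0.2562] F [ 0.7  0.8 -0.5] q [ 1.02  0.42 -0.82  1.76  0.34  1.11 -0.29] gw 0.074
dp [-0.1315  0.0689  0.126 ] dr [-0.001 -0.001 -0.771]
```

Emit:
drive_tool:
  targets:
    - {"dp": [-0.026, 0.014, 0.015], "dr": [0, 0, -0.16], "gripper": 0}
    - {"dp": [-0.053, 0.028, 0.04], "dr": [0, 0, -0.32], "gripper": 0}
    - {"dp": [-0.079, 0.041, 0.07], "dr": [0, 0, -0.48], "gripper": 0}
    - {"dp": [-0.105, 0.055, 0.1], "dr": [0, 0, -0.64], "gripper": 0}
    - {"dp": [-0.1315, 0.069, 0.126], "dr": [0, 0, -0.771], "gripper": 0}

```text
clock: 6.5
tcp_pos: [0.5231, -0.3796, 0.1288]
ee_rot: [-0.001, 0.56, 0.829, 0.001]
ft_force: [-1.1, -0.5, -0.3]
grip_width: 0.0919
grip_force: 0.0
```

```bash
python3 go.py .524 -.380 .032 22
```

```text
clock 6.5 tcp [ 0.5231 -0.3796  0.1288] F [-1.1 -0.5 -0.3] q [ 1.16  0.76 -0.84  1.64  0.63  1.04  0.5 ] gw 0.0919
dp [-0.001   0.0007  0.0968] dr [-0.001 -0.003 -0.002]
```

Emit:
drive_tool:
  targets:
    - {"dp": [-0.001, 0.001, 0.04], "dr": [0, 0, 0], "gripper": 0}
    - {"dp": [-0.001, 0.001, 0.075], "dr": [0, 0, 0], "gripper": 0}
    - {"dp": [-0.001, 0.001, 0.092], "dr": [0, 0, 0], "gripper": 0}
    - {"dp": [-0.001, 0.001, 0.1], "dr": [0, 0, 0], "gripper": 0}
    - {"dp": [-0.001, 0.001, 0.1], "dr": [0, 0, 0], "gripper": 0.3}
  grip_force: 18

```text
clock: 7.12
tcp_pos: [0.5254, -0.3804, 0.0307]
ee_rot: [0.0, 0.562, 0.827, 0.0]
ft_force: [-0.6, 1.1, 0.1]
grip_width: 0.0856
grip_force: 0.0
```

Emit:
drive_tool:
  targets:
    - {"dp": [0, 0, 0], "dr": [0, 0, 0], "gripper": 0.8}
    - {"dp": [0, 0, 0], "dr": [0, 0, 0], "gripper": 0.8}
    - {"dp": [0, 0, 0], "dr": [0, 0, 0], "gripper": 0.8}
    - {"dp": [0, 0, 0], "dr": [0, 0, 0], "gripper": 0.8}

```text
clock: 7.62
tcp_pos: [0.5253, -0.3809, 0.0308]
ee_rot: [0.0, 0.562, 0.827, -0.0]
ft_force: [-0.5, 0.5, 2.6]
grip_width: 0.0553
grip_force: 18.0
```

```bash
python3 go.py .524 -.380 .2 22
```

```text
clock 7.625 tcp [ 0.5253 -0.3809  0.0308] F [-0.5  0.5  2.6] q [ 1.1   0.88 -0.75  1.67  0.73  0.89  0.43] gw 0.0553
dp [ 0.0012 -0.0008 -0.1692] dr [ 0.     0.001 -0.007]
```

Emit:
drive_tool:
  targets:
    - {"dp": [0, 0, -0.03], "dr": [0, 0, 0], "gripper": 0.8}
    - {"dp": [0, 0, -0.08], "dr": [0, 0, 0], "gripper": 0.8}
    - {"dp": [0, 0, -0.14], "dr": [0, 0, 0], "gripper": 0.8}
    - {"dp": [0, 0, -0.2], "dr": [0, 0, 0], "gripper": 0.8}
    - {"dp": [0, 0, -0.25], "dr": [0, 0, 0], "gripper": 0.8}

```text
clock: 8.25
tcp_pos: [0.5251, -0.3805, 0.2826]
ee_rot: [0.001, 0.562, 0.827, -0.0]
ft_force: [0.3, 0.5, -1.5]
grip_width: 0.056
grip_force: 18.0
```

```bash
python3 go.py .48 -.02 .28 105.87; python3 - <<'E'
from h import *
t=camera("top"); s=camera("side")
a=cv2.resize(t["pixels"][140:320,310:550],(400,300)); b=cv2.resize(s["pixels"][150:390,220:540],(400,300))
cv2.imwrite("pics/p3.png",np.hstack([a,b]))
E
```

```text
clock 8.25 tcp [ 0.5251 -0.3805  0.2826] F [ 0.3  0.5 -1.5] q [ 1.21  0.61 -0.93  1.51  0.5   1.28  0.59] gw 0.056
dp [0.3518 0.0909 0.0023] dr [-0.000e+00  1.000e-03 -1.471e+00]
```

View pics/p3.png

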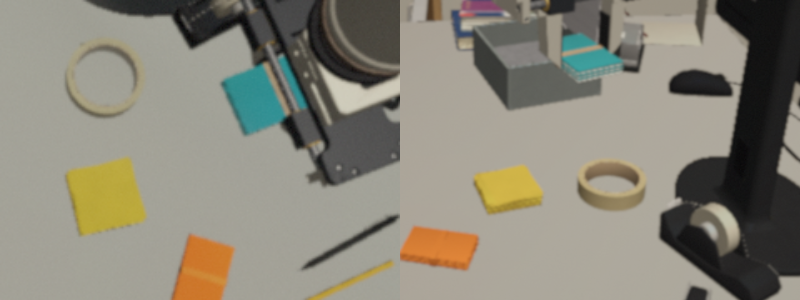

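The cards are held level at the band (the teal in the side half is around (590,55)). The pad and the tape roll haven't moved.

Emit:
drive_tool:
  targets:
    - {"dp": [0.044, 0.011, 0], "dr": [0, 0, -0.17], "gripper": 0.8}
    - {"dp": [0.088, 0.023, 0], "dr": [0, 0, -0.34], "gripper": 0.8}
    - {"dp": [0.132, 0.034, 0], "dr": [0, 0, -0.51], "gripper": 0.8}
    - {"dp": [0.176, 0.045, 0], "dr": [0, 0, -0.68], "gripper": 0.8}
    - {"dp": [0.22, 0.057, 0], "dr": [0, 0, -0.85], "gripper": 0.8}

```text
clock: 8.98
tcp_pos: [0.4961, -0.1538, 0.2795]
ee_rot: [-0.0, 0.168, 0.986, -0.0]
ft_force: [0.7, -0.3, -0.6]
grip_width: 0.0557
grip_force: 18.0
```

```bash
python3 go.py .49 .03 .28 105.87
```

```text
clock 8.975 tcp [ 0.4961 -0.1538  0.2795] F [ 0.7 -0.3 -0.6] q [ 1.22  0.48 -1.26  1.83  0.49  1.2   1.04] gw 0.0557
dp [ 0.0668  0.1713 -0.0006] dr [-0.    -0.001 -0.615]
```

Emit:
drive_tool:
  targets:
    - {"dp": [0.016, 0.04, 0], "dr": [0, 0, -0.15], "gripper": 0.8}
    - {"dp": [0.032, 0.08, 0], "dr": [0, 0, -0.3], "gripper": 0.8}

```text
clock: 9.22
tcp_pos: [0.4931, -0.0679, 0.2795]
ee_rot: [-0.0, 0.02, 1.0, -0.0]
ft_force: [-0.0, 0.5, -0.4]
grip_width: 0.0556
grip_force: 18.0
```

```bash
python3 go.py .49 .03 .28 105.87
```

```text
clock 9.225 tcp [ 0.4931 -0.0679  0.2795] F [-0.   0.5 -0.4] q [ 1.14  0.48 -1.35  1.88  0.51  1.2   1.15] gw 0.0556
dp [ 0.0069  0.0977 -0.0005] dr [-0.    -0.001 -0.316]
```

Emit:
drive_tool:
  targets:
    - {"dp": [0.002, 0.03, 0.04], "dr": [0, 0, -0.1], "gripper": 0.8}
    - {"dp": [0.004, 0.06, 0.08], "dr": [0, 0, -0.2], "gripper": 0.8}
    - {"dp": [0.007, 0.098, 0.11], "dr": [0, 0, -0.316], "gripper": 0.8}

```text
clock: 9.6
tcp_pos: [0.4901, 0.0292, 0.1679]
ee_rot: [-0.001, -0.137, 0.991, -0.0]
ft_force: [0.3, -0.8, -1.5]
grip_width: 0.0552
grip_force: 18.0
```

```bash
python3 go.py .502 .110 .13 105.87
```

```text
clock 9.6 tcp [0.4901 0.0292 0.1679] F [ 0.3 -0.8 -1.5] q [ 0.84  0.63 -1.24  2.    0.71  1.04  1.11] gw 0.0552
dp [-0.0334  0.0746  0.0378] dr [ 0.    -0.002 -0.003]
```

Emit:
drive_tool:
  targets:
    - {"dp": [-0.011, 0.025, 0.01], "dr": [0, 0, 0], "gripper": 0.8}
    - {"dp": [-0.022, 0.05, 0.02], "dr": [0, 0, 0], "gripper": 0.8}
    - {"dp": [-0.0334, 0.0746, 0.03], "dr": [0, 0, 0], "gripper": 0.8}
    - {"dp": [-0.0334, 0.0746, 0.03], "dr": [0, 0, 0], "gripper": 0.8}

```text
clock: 10.1
tcp_pos: [0.5022, 0.1124, 0.1393]
ee_rot: [-0.001, -0.138, 0.99, 0.001]
ft_force: [0.2, -0.7, -0.5]
grip_width: 0.0553
grip_force: 18.0
```

```bash
python3 go.py .502 .110 .067 105.87;  python3 - <<'E'
from h import *
t=camera("top"); s=camera("side")
a=cv2.resize(t["pixels"][120:300,90:330],(400,300)); b=cv2.resize(s["pixels"][90:240,240:440],(400,300))
cv2.imwrite("pics/p4.png",np.hstack([a,b]))
E
```

```text
clock 10.1 tcp [0.5022 0.1124 0.1393] F [ 0.2 -0.7 -0.5] q [ 0.61  0.69 -1.16  1.97  0.76  1.01  0.93] gw 0.0553
dp [ 0.0008 -0.0024  0.0723] dr [ 0.002 -0.001 -0.001]
```

View pics/p4.png

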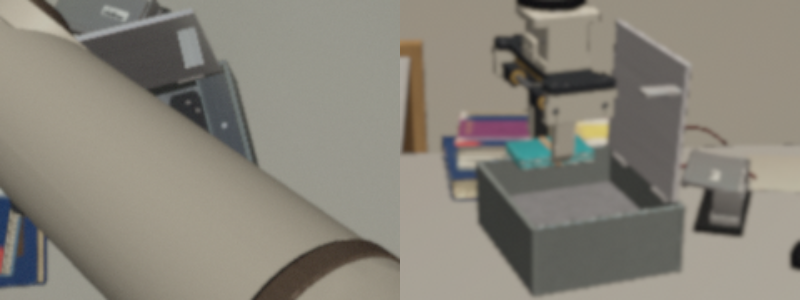

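The cards are level over the pocket, around (550,150) in the side half, with the gripper body clear of the open lid. Lowering.

Emit:
drive_tool:
  targets:
    - {"dp": [0, -0.002, 0.025], "dr": [0, 0, 0], "gripper": 0.8}
    - {"dp": [0, -0.002, 0.045], "dr": [0, 0, 0], "gripper": 0.8}
    - {"dp": [0, -0.002, 0.06], "dr": [0, 0, 0], "gripper": 0.8}
    - {"dp": [0, -0.002, 0.067], "dr": [0, 0, 0], "gripper": 0.8}
    - {"dp": [0, -0.002, 0.069], "dr": [0, 0, 0], "gripper": 0.8}

```text
clock: 10.82
tcp_pos: [0.5037, 0.1082, 0.0709]
ee_rot: [-0.0, -0.136, 0.991, 0.0]
ft_force: [-0.6, 0.0, -1.4]
grip_width: 0.0553
grip_force: 18.0
```

Emit:
drive_tool:
  targets:
    - {"dp": [0, 0, 0.001], "dr": [0, 0, 0], "gripper": 0.8}
    - {"dp": [0, 0, 0.001], "dr": [0, 0, 0], "gripper": 0.8}

```text
clock: 11.08
tcp_pos: [0.5041, 0.1083, 0.0705]
ee_rot: [0.0, -0.136, 0.991, -0.0]
ft_force: [-1.3, 0.7, -0.8]
grip_width: 0.0548
grip_force: 18.0
```

```bash
python3 go.py .502 .110 .065 105.87
```

```text
clock 11.075 tcp [0.5041 0.1083 0.0705] F [-1.3  0.7 -0.8] q [ 0.53  0.78 -1.04  2.    0.88  0.91  0.85] gw 0.0548
dp [0.0016 0.0022 0.0055] dr [-0.     0.001 -0.005]
```

Emit:
drive_tool:
  targets:
    - {"dp": [0.001, 0, 0.0015], "dr": [0, 0, 0], "gripper": 0.8}
    - {"dp": [0.001, 0, 0.003], "dr": [0, 0, 0], "gripper": 0.8}
    - {"dp": [0.001, 0, 0.0045], "dr": [0, 0, 0], "gripper": 0.8}

```text
clock: 11.45
tcp_pos: [0.5028, 0.1078, 0.0656]
ee_rot: [0.0, -0.136, 0.991, -0.0]
ft_force: [-0.1, -0.0, -0.5]
grip_width: 0.055
grip_force: 18.0
```

Emit:
drive_tool:
  targets:
    - {"dp": [0, 0, 0.0008], "dr": [0, 0, 0], "gripper": 0.8}
    - {"dp": [0, 0, 0.0016], "dr": [0, 0, 0], "gripper": 0.8}

```text
clock: 11.7
tcp_pos: [0.5028, 0.1079, 0.0647]
ee_rot: [-0.0, -0.136, 0.991, -0.0]
ft_force: [-4.4, -3.5, 13.8]
grip_width: 0.0554
grip_force: 18.0
```

Contact was stiffer than I expected, so I'm easing off and releasing.

Emit:
drive_tool:
  targets:
    - {"dp": [0, 0, -0.001], "dr": [0, 0, 0], "gripper": 0.35}
    - {"dp": [0, 0, -0.001], "dr": [0, 0, 0], "gripper": 0.2}
    - {"dp": [0, 0, -0.001], "dr": [0, 0, 0], "gripper": 0.2}
    - {"dp": [0, 0, -0.001], "dr": [0, 0, 0], "gripper": 0.2}

```text
clock: 12.2
tcp_pos: [0.5028, 0.1078, 0.065]
ee_rot: [-0.0, -0.136, 0.991, 0.0]
ft_force: [0.6, 0.2, 0.0]
grip_width: 0.0733
grip_force: 0.0
```

Emit:
drive_tool:
  targets:
    - {"dp": [0, 0, -0.02], "dr": [0, 0, 0], "gripper": 0.2}
    - {"dp": [0, 0, -0.06], "dr": [0, 0, 0], "gripper": 0.2}
    - {"dp": [0, 0, -0.12], "dr": [0, 0, 0], "gripper": 0.2}
    - {"dp": [0, 0, -0.18], "dr": [0, 0, 0], "gripper": 0.5}
    - {"dp": [0.04, 0, -0.22], "dr": [0, 0, 0], "gripper": 1}

```text
clock: 12.82
tcp_pos: [0.4662, 0.0989, 0.2893]
ee_rot: [0.003, -0.136, 0.991, 0.001]
ft_force: [-0.1, -0.2, 0.3]
grip_width: 0.0581
grip_force: 0.0
```

```bash
python3 go.py .502 .110 .065 105.87;  python3 - <<'E'
from h import *
t=camera("top"); s=camera("side")
a=cv2.resize(t["pixels"][120:300,90:330],(400,300)); b=cv2.resize(s["pixels"][90:240,240:440],(400,300))
cv2.imwrite("pics/p5.png",np.hstack([a,b]))
E
```

```text
clock 12.825 tcp [0.4662 0.0989 0.2893] F [-0.1 -0.2  0.3] q [ 0.89  0.46 -1.45  1.91  0.49  1.2   1.12] gw 0.0581
dp [-0.0362  0.0007  0.2245] dr [ 0.001  0.005 -0.004]
```

View pics/p5.png

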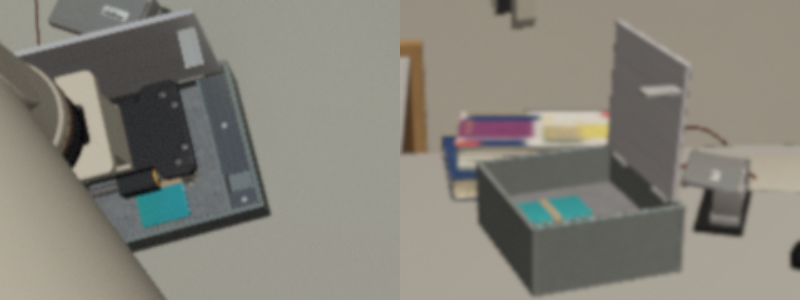

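The cards lie flat on the pocket floor (teal around (555,208) in the side half), the lid is still open, and the gripper is clear. Next I turn the wrist to its comfortable side, then go behind the lid.

Emit:
drive_tool:
  targets:
    - {"dp": [0.004, -0.02, 0], "dr": [0, 0, 0.18], "gripper": 1}
    - {"dp": [0.008, -0.04, 0], "dr": [0, 0, 0.36], "gripper": 1}
    - {"dp": [0.012, -0.06, 0], "dr": [0, 0, 0.54], "gripper": 1}
    - {"dp": [0.016, -0.08, 0], "dr": [0, 0, 0.72], "gripper": 1}
    - {"dp": [0.02, -0.1, 0], "dr": [0, 0, 0.9], "gripper": 1}

```text
clock: 13.55
tcp_pos: [0.4718, -0.0048, 0.2854]
ee_rot: [0.0, 0.311, 0.95, -0.0]
ft_force: [0.7, 0.1, -0.7]
grip_width: 0.0022
grip_force: 0.0
```

Emit:
drive_tool:
  targets:
    - {"dp": [0, 0, 0], "dr": [0, 0, 0.18], "gripper": 1}
    - {"dp": [0, 0, 0], "dr": [0, 0, 0.36], "gripper": 1}
    - {"dp": [0, 0, 0], "dr": [0, 0, 0.54], "gripper": 1}
    - {"dp": [0, 0, 0], "dr": [0, 0, 0.72], "gripper": 1}
    - {"dp": [0, 0, 0], "dr": [0, 0, 0.9], "gripper": 1}

```text
clock: 14.18
tcp_pos: [0.4718, -0.004, 0.2853]
ee_rot: [0.0, 0.693, 0.721, -0.0]
ft_force: [-0.5, -0.4, 0.3]
grip_width: 0.0005
grip_force: 0.0
```

```bash
python3 go.py .49 .06 .30 -74.13; python3 - <<'E'
from h import *
t=camera("top"); s=camera("side")
o=lambda c,p:(np.array(c["xyz"]),ray(c,p,0)[0]-np.array(c["xyz"]))
for a,b in(((262,48),(474,152)),((262,48),(492,5))):
    (p,u),(q,v)=o(t,a),o(s,b); k=np.linalg.lstsq(np.c_[u,-v],q-p,rcond=None)[0]
    print(p+u*k[0],q+v*k[1])
E
```

```text
clock 14.175 tcp [ 0.4718 -0.004   0.2853] F [-0.5 -0.4  0.3] q [ 0.87  0.23 -1.04  1.93  0.23  1.1  -0.22] gw 0.0005
dp [ 0.0632  0.0206 -0.0147] dr [0.    0.    1.332]
[ 0.79548432 -0.0454542   0.19257831] [ 0.80216789 -0.04658205  0.19640677]
[ 0.66713927 -0.06754224  0.41013106] [ 0.77551014 -0.10152781  0.47061382]
```

Emit:
drive_tool:
  targets:
    - {"dp": [0, 0, 0], "dr": [0, 0, 0.17], "gripper": 1}
    - {"dp": [0, 0, -0.005], "dr": [0, 0, 0.34], "gripper": 1}
    - {"dp": [0, 0, -0.01], "dr": [0, 0, 0.51], "gripper": 1}
    - {"dp": [0, 0, -0.015], "dr": [0, 0, 0.68], "gripper": 1}
    - {"dp": [0, 0, -0.015], "dr": [0, 0, 0.85], "gripper": 1}

```text
clock: 14.9
tcp_pos: [0.4721, -0.0041, 0.3005]
ee_rot: [0.0, 0.928, 0.373, 0.0]
ft_force: [-0.2, 0.5, -0.5]
grip_width: 0.0005
grip_force: 0.0
```

Emit:
drive_tool:
  targets:
    - {"dp": [0, 0, 0], "dr": [0, 0, 0.16], "gripper": 1}
    - {"dp": [0, 0, 0], "dr": [0, 0, 0.32], "gripper": 1}
    - {"dp": [0, 0, 0], "dr": [0, 0, 0.482], "gripper": 1}
    - {"dp": [0, 0, 0], "dr": [0, 0, 0.482], "gripper": 1}

```text
clock: 15.4
tcp_pos: [0.4718, -0.0042, 0.3001]
ee_rot: [0.0, 0.99, 0.143, -0.0]
ft_force: [1.6, 0.2, 0.6]
grip_width: 0.0005
grip_force: 0.0
```

```bash
cat > box.py <<'E'
from h import *
C=np.array([.5285,.0988]); y=np.radians(15.87); EX=np.array([np.cos(y),np.sin(y)]); EY=np.array([-EX[1],EX[0]])
if __name__=="__main__":
    st=ctrl.read_state(); p=st["tcp_pos"]; d=p[:2]-C
    f=st["ft_force"]; print("clock",st["clock"],"box xyz",(d@EX).round(4),(d@EY).round(4),p[2].round(4),"F box",(f[:2]@EX).round(1),(f[:2]@EY).round(1),f[2].round(1),"q",st["qpos"].round(2))
E
python3 box.py; python3 - <<'E'
# tip targets for lid angle th at r: outer face; TCP = tip+25mm up
import numpy as np
for th in np.arange(1.62,-.01,-.1):
    r,o=.115,.003+.0
    x=.077-r*np.cos(th)+o*np.sin(th); z=.079+r*np.sin(th)+o*np.cos(th)
    # vertical finger half-width 9.5mm: leading lower corner at tip
    print(round(th,2),"contact",round(x,4),round(z,4))
E
```

```text
clock 15.4 box xyz -0.0827 -0.0836 0.3001 F box 1.5 -0.3 0.6 q [ 0.72  0.17 -0.84  1.91  0.14  1.12 -1.46]
1.62 contact 0.0857 0.1937
1.52 contact 0.0742 0.194
1.42 contact 0.0627 0.1931
1.32 contact 0.0514 0.1911
1.22 contact 0.0403 0.188
1.12 contact 0.0296 0.1838
1.02 contact 0.0194 0.1786
0.92 contact 0.0097 0.1723
0.82 contact 0.0007 0.1651
0.72 contact -0.0075 0.1571
0.62 contact -0.0149 0.1483
0.52 contact -0.0213 0.1387
0.42 contact -0.0268 0.1286
0.32 contact -0.0312 0.118
0.22 contact -0.0346 0.107
0.12 contact -0.0368 0.0957
0.02 contact -0.0379 0.0843
```

Emit:
drive_tool:
  targets:
    - {"dp": [0.045, -0.02, 0], "dr": [0, 0, 0], "gripper": 1}
    - {"dp": [0.095, -0.042, 0], "dr": [0, 0, 0], "gripper": 1}
    - {"dp": [0.145, -0.063, 0], "dr": [0, 0, 0], "gripper": 1}
    - {"dp": [0.19, -0.084, 0], "dr": [0, 0, 0], "gripper": 1}
    - {"dp": [0.215, -0.084, 0], "dr": [0, 0, 0], "gripper": 1}

```text
clock: 16.02
tcp_pos: [0.6557, 0.1397, 0.2995]
ee_rot: [-0.001, 0.989, 0.146, -0.0]
ft_force: [-0.4, -0.8, 0.4]
grip_width: 0.0005
grip_force: 0.0
```

```bash
python3 box.py; python3 - <<'E'
import numpy as np
for th in [1.62,1.5,1.4,1.3,1.2,1.1,1.,.9,.8,.7,.6,.5,.4,.3,.25,.2,.15,.1,.05,0]:
    r=.1245-.0225*min(th/1.5,1);o=.003
    x=.077-r*np.cos(th)+o*np.sin(th)+.0095; z=.079+r*np.sin(th)+o*np.cos(th)+.025
    print(th,"TCP",round(x,4),round(z,4))
E
```

```text
clock 16.025 box xyz 0.1336 0.0046 0.2995 F box -0.6 -0.6 0.4 q [ 0.27  0.58 -0.79  1.43  0.42  1.3  -1.83]
1.62 TCP 0.0945 0.2057
1.5 TCP 0.0823 0.206
1.4 TCP 0.0719 0.2065
1.3 TCP 0.0613 0.206
1.2 TCP 0.0507 0.2043
1.1 TCP 0.0402 0.2016
1.0 TCP 0.0299 0.1978
0.9 TCP 0.0199 0.1928
0.8 TCP 0.0103 0.1868
0.7 TCP 0.0012 0.1797
0.6 TCP -0.0071 0.1717
0.5 TCP -0.0147 0.1627
0.4 TCP -0.0215 0.1529
0.3 TCP -0.0273 0.1423
0.25 TCP -0.0298 0.1368
0.2 TCP -0.032 0.1311
0.15 TCP -0.0339 0.1252
0.1 TCP -0.0356 0.1193
0.05 TCP -0.0369 0.1132
0 TCP -0.038 0.107
```

Emit:
drive_tool:
  targets:
    - {"dp": [0, 0.002, 0.045], "dr": [0, 0, -0.01], "gripper": 1}
    - {"dp": [0, 0.004, 0.085], "dr": [0, 0, -0.015], "gripper": 1}
    - {"dp": [-0.01, 0.004, 0.093], "dr": [0, 0, -0.015], "gripper": 1}
    - {"dp": [-0.025, 0.004, 0.093], "dr": [0, 0, -0.015], "gripper": 1}
    - {"dp": [-0.033, 0.004, 0.093], "dr": [0, 0, -0.015], "gripper": 1}

```text
clock: 16.65
tcp_pos: [0.6244, 0.1232, 0.2085]
ee_rot: [-0.0, 0.989, 0.149, 0.001]
ft_force: [2.5, 1.2, -1.0]
grip_width: 0.0003
grip_force: 1.0
```

```bash
python3 box.py
```

```text
clock 16.65 box xyz 0.0989 -0.0028 0.2085 F box 2.7 0.4 -1.0 q [ 0.31  0.6  -0.77  1.62  0.46  1.1  -1.86]
```

Emit:
drive_tool:
  targets:
    - {"dp": [-0.01, -0.001, 0.001], "dr": [0, 0, 0.01], "gripper": 1}
    - {"dp": [-0.02, -0.002, 0.002], "dr": [0, 0, 0.02], "gripper": 1}
    - {"dp": [-0.03, -0.003, 0.002], "dr": [0, 0, 0.022], "gripper": 1}
    - {"dp": [-0.039, -0.003, 0.003], "dr": [0, 0, 0.022], "gripper": 1}
    - {"dp": [-0.048, -0.003, 0.004], "dr": [0, 0, 0.022], "gripper": 1}

```text
clock: 17.27
tcp_pos: [0.5771, 0.1119, 0.2029]
ee_rot: [-0.0, 0.991, 0.137, 0.0]
ft_force: [4.2, 1.9, -0.0]
grip_width: 0.0002
grip_force: 1.7
```

```bash
python3 box.py
```

```text
clock 17.275 box xyz 0.0503 -0.0007 0.2029 F box 4.6 0.7 -0.0 q [ 0.36  0.53 -0.79  1.75  0.43  1.04 -1.88]
```

Emit:
drive_tool:
  targets:
    - {"dp": [-0.01, 0, 0.0015], "dr": [0, 0, 0], "gripper": 1}
    - {"dp": [-0.0204, 0, 0.005], "dr": [0, 0, 0], "gripper": 1}
    - {"dp": [-0.0304, 0, 0.01], "dr": [0, 0, 0], "gripper": 1}
    - {"dp": [-0.04, 0, 0.016], "dr": [0, 0, 0], "gripper": 1}
    - {"dp": [-0.049, 0, 0.023], "dr": [0, 0, 0], "gripper": 1}

```text
clock: 17.9
tcp_pos: [0.5301, 0.0983, 0.1798]
ee_rot: [0.0, 0.991, 0.137, 0.0]
ft_force: [3.9, 1.6, 1.3]
grip_width: 0.0008
grip_force: 1.9
```

```bash
python3 box.py
```

```text
clock 17.9 box xyz 0.0014 -0.001 0.1798 F box 4.2 0.5 1.3 q [ 0.4   0.48 -0.8   1.89  0.42  0.95 -1.89]
```

Emit:
drive_tool:
  targets:
    - {"dp": [-0.0085, 0, 0.008], "dr": [0, 0, 0], "gripper": 1}
    - {"dp": [-0.016, 0, 0.017], "dr": [0, 0, 0], "gripper": 1}
    - {"dp": [-0.023, 0, 0.026], "dr": [0, 0, 0], "gripper": 1}
    - {"dp": [-0.027, 0, 0.034], "dr": [0, 0, 0], "gripper": 1}
    - {"dp": [-0.03, 0, 0.04], "dr": [0, 0, 0], "gripper": 1}

```text
clock: 18.52
tcp_pos: [0.5013, 0.0901, 0.1395]
ee_rot: [0.0, 0.991, 0.137, -0.0]
ft_force: [3.4, 1.1, 3.0]
grip_width: 0.0004
grip_force: 1.9
```

```bash
python3 box.py
```

```text
clock 18.525 box xyz -0.0285 -0.0009 0.1395 F box 3.6 0.1 3.0 q [ 0.4   0.49 -0.78  1.99  0.46  0.85 -1.92]
```

Emit:
drive_tool:
  targets:
    - {"dp": [-0.001, 0, 0.0025], "dr": [0, 0, 0], "gripper": 1}
    - {"dp": [-0.002, 0, 0.005], "dr": [0, 0, 0], "gripper": 1}
    - {"dp": [-0.003, 0, 0.0075], "dr": [0, 0, 0], "gripper": 1}
    - {"dp": [-0.004, 0, 0.0095], "dr": [0, 0, 0], "gripper": 1}
    - {"dp": [-0.0045, 0, 0.0115], "dr": [0, 0, 0], "gripper": 1}

```text
clock: 19.15
tcp_pos: [0.4975, 0.0891, 0.1286]
ee_rot: [-0.0, 0.991, 0.137, 0.0]
ft_force: [3.0, 0.5, 2.7]
grip_width: 0.0005
grip_force: 1.8
```

Emit:
drive_tool:
  targets:
    - {"dp": [-0.0005, 0, 0.002], "dr": [0, 0, 0], "gripper": 1}
    - {"dp": [-0.001, 0, 0.004], "dr": [0, 0, 0], "gripper": 1}
    - {"dp": [-0.0015, 0, 0.006], "dr": [0, 0, 0], "gripper": 1}
    - {"dp": [-0.002, 0, 0.008], "dr": [0, 0, 0], "gripper": 1}
    - {"dp": [-0.0025, 0, 0.01], "dr": [0, 0, 0], "gripper": 1}

```text
clock: 19.77
tcp_pos: [0.4949, 0.0883, 0.1184]
ee_rot: [-0.0, 0.991, 0.137, -0.0]
ft_force: [2.4, 0.1, 3.2]
grip_width: 0.0005
grip_force: 1.9
```

```bash
python3 box.py
```

```text
clock 19.775 box xyz -0.0352 -0.0009 0.1184 F box 2.4 -0.6 3.2 q [ 0.39  0.51 -0.76  2.01  0.49  0.8  -1.95]
```

Emit:
drive_tool:
  targets:
    - {"dp": [-0.0005, 0, 0.0015], "dr": [0, 0, 0], "gripper": 1}
    - {"dp": [-0.001, 0, 0.003], "dr": [0, 0, 0], "gripper": 1}
    - {"dp": [-0.0015, 0, 0.0045], "dr": [0, 0, 0], "gripper": 1}
    - {"dp": [-0.002, 0, 0.006], "dr": [0, 0, 0], "gripper": 1}
    - {"dp": [-0.0025, 0, 0.0075], "dr": [0, 0, 0], "gripper": 1}

```text
clock: 20.4
tcp_pos: [0.4926, 0.0877, 0.111]
ee_rot: [-0.0, 0.991, 0.137, 0.0]
ft_force: [3.2, 1.1, 4.2]
grip_width: 0.0006
grip_force: 2.1
```

Emit:
drive_tool:
  targets:
    - {"dp": [0, 0, 0.0015], "dr": [0, 0, 0], "gripper": 1}
    - {"dp": [0, 0, 0.003], "dr": [0, 0, 0], "gripper": 1}
    - {"dp": [0, 0, 0.0045], "dr": [0, 0, 0], "gripper": 1}

```text
clock: 20.78
tcp_pos: [0.4924, 0.0877, 0.1064]
ee_rot: [0.0, 0.991, 0.137, -0.0]
ft_force: [0.8, 0.6, 5.0]
grip_width: 0.0002
grip_force: 2.6
```

```bash
python3 box.py
```

```text
clock 20.775 box xyz -0.0378 -0.0008 0.1064 F box 0.9 0.3 5.0 q [ 0.38  0.53 -0.75  2.03  0.51  0.78 -1.97]
```

Emit:
drive_tool:
  targets:
    - {"dp": [0, 0, 0.0012], "dr": [0, 0, 0], "gripper": 1}
    - {"dp": [0, 0, 0.0024], "dr": [0, 0, 0], "gripper": 1}
    - {"dp": [0, 0, 0.0036], "dr": [0, 0, 0], "gripper": 1}
    - {"dp": [0, 0, 0.0048], "dr": [0, 0, 0], "gripper": 1}
    - {"dp": [0, 0, 0.006], "dr": [0, 0, 0], "gripper": 1}

```text
clock: 21.4
tcp_pos: [0.4924, 0.0876, 0.1004]
ee_rot: [0.0, 0.991, 0.137, -0.0]
ft_force: [1.7, 0.1, 4.6]
grip_width: 0.0003
grip_force: 2.3
```

Emit:
drive_tool:
  targets:
    - {"dp": [0, 0, 0.0007], "dr": [0, 0, 0], "gripper": 1}
    - {"dp": [0, 0, 0.0014], "dr": [0, 0, 0], "gripper": 1}

```text
clock: 21.65
tcp_pos: [0.4925, 0.0876, 0.0991]
ee_rot: [0.0, 0.991, 0.137, -0.0]
ft_force: [0.9, 0.4, 5.3]
grip_width: 0.0004
grip_force: 2.4
```

Emit:
drive_tool:
  targets:
    - {"dp": [0, 0, 0.0007], "dr": [0, 0, 0], "gripper": 1}
    - {"dp": [0, 0, 0.0014], "dr": [0, 0, 0], "gripper": 1}

```text
clock: 21.9
tcp_pos: [0.4925, 0.0877, 0.0977]
ee_rot: [0.0, 0.991, 0.137, 0.0]
ft_force: [1.5, 0.5, 6.6]
grip_width: 0.0006
grip_force: 2.8
```

Emit:
drive_tool:
  targets:
    - {"dp": [0, 0, 0.0005], "dr": [0, 0, 0], "gripper": 1}
    - {"dp": [0, 0, 0.0008], "dr": [0, 0, 0], "gripper": 1}

```text
clock: 22.15
tcp_pos: [0.4926, 0.0876, 0.0971]
ee_rot: [0.0, 0.991, 0.137, 0.0]
ft_force: [0.8, 0.1, 7.4]
grip_width: 0.0001
grip_force: 3.7
```

Emit:
drive_tool:
  targets:
    - {"dp": [0, 0, 0.0003], "dr": [0, 0, 0], "gripper": 1}
    - {"dp": [0, 0, 0.0005], "dr": [0, 0, 0], "gripper": 1}

```text
clock: 22.4
tcp_pos: [0.4926, 0.0877, 0.0967]
ee_rot: [0.0, 0.991, 0.137, 0.0]
ft_force: [0.0, -0.3, 9.2]
grip_width: 0.0007
grip_force: 4.2
```

Felt 9.2 N. Letting the lid come up slowly.

Emit:
drive_tool:
  targets:
    - {"dp": [0, 0, -0.003], "dr": [0, 0, 0], "gripper": 1}
    - {"dp": [0, 0, -0.006], "dr": [0, 0, 0], "gripper": 1}
    - {"dp": [0, 0, -0.009], "dr": [0, 0, 0], "gripper": 1}
    - {"dp": [0, 0, -0.012], "dr": [0, 0, 0], "gripper": 1}
    - {"dp": [0, 0, -0.018], "dr": [0, 0, 0], "gripper": 1}

```text
clock: 23.02
tcp_pos: [0.4913, 0.0872, 0.1139]
ee_rot: [0.0, 0.991, 0.137, -0.001]
ft_force: [-0.7, -0.6, 0.0]
grip_width: 0.0006
grip_force: 0.0
```

Emit:
drive_tool:
  targets:
    - {"dp": [0, 0, -0.04], "dr": [0, 0, 0], "gripper": 1}
    - {"dp": [0, 0.02, -0.09], "dr": [0, 0, 0], "gripper": 1}
    - {"dp": [0, 0.05, -0.14], "dr": [0, 0, 0], "gripper": 1}
    - {"dp": [0, 0.1, -0.15], "dr": [0, 0, 0], "gripper": 1}
    - {"dp": [0, 0.15, -0.15], "dr": [0, 0, 0], "gripper": 1}

```text
clock: 23.65
tcp_pos: [0.5336, -0.0581, 0.2659]
ee_rot: [0.001, 0.991, 0.137, 0.001]
ft_force: [-0.1, 0.7, -0.8]
grip_width: 0.0005
grip_force: 0.0
```

Emit:
drive_tool:
  targets:
    - {"dp": [0, 0.05, 0], "dr": [0, 0, 0], "gripper": 1}
    - {"dp": [0, 0.1, 0], "dr": [0, 0, 0], "gripper": 1}
    - {"dp": [0, 0.15, 0], "dr": [0, 0, 0], "gripper": 1}
    - {"dp": [0, 0.15, 0], "dr": [0, 0, 0], "gripper": 1}
    - {"dp": [0, 0.15, 0], "dr": [0, 0, 0], "gripper": 1}

```text
clock: 24.28
tcp_pos: [0.5732, -0.2003, 0.2638]
ee_rot: [-0.001, 0.991, 0.137, -0.001]
ft_force: [-0.7, 0.5, 0.5]
grip_width: 0.0006
grip_force: 0.0
```

```bash
python3 box.py;  python3 - <<'E'
from h import *
t=camera("top"); s=camera("side")
a=cv2.resize(t["pixels"][120:330,90:450],(400,300)); b=cv2.resize(s["pixels"][120:330,220:460],(400,300))
cv2.imwrite("pics/p6.png",np.hstack([a,b]))
E
```

```text
clock 24.275 box xyz -0.0388 -0.2999 0.2638 F box -0.5 0.6 0.5 q [ 0.86  0.49 -0.76  1.64  0.36  1.16 -1.29]
```

View pics/p6.png

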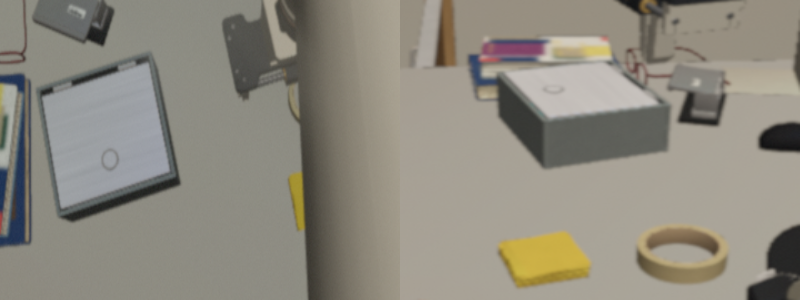

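The lid is flush and latched in both views (ring at (110,159) in the top half, (553,89) in the side half). The pad and the tape roll are where they were, and the arm is clear.

```bash
python3 -c "
from rig import ctrl; print(ctrl.hand_in())"
```

```text
the job is handed in; nothing more can be done
None
```

The cards lie flat in the box and the lid is latched flush again, handed in at about 24 s; the pad and tape roll look unmoved, but setting the cards down briefly read 13.8 N, just over the 13 N limit (lid presses peaked at 9.5 N).

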